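Set out the condiments on the serving board

ROBOT

A 6-joint arm with a two-finger parallel gripper is mounted at the origin on the work surface. World frame = base frame: x ahead of the robot, y to its left, z up, the work surface at z = 0. Lengths are in mm, angles in rad, forces in N, time in s.
With the tool pointing down it reaches from about 350 to 975 mm from the base axis. Payload 7.1 kg.
Tool frame: the origin (TCP) lies on the centre line of the jaws, within the pads' length; the fingertips stand 17 mm ahead of it and the grasp point (between the pads) lies 2 mm behind it (tip_extent is the distance from the TCP to the fingertips, in mm); z points along the fingers, y is the line along which they close (so a half turn about z gives the same grasp; the last joint's range is limited). The gripper opens to 88 mm and grips with 3 to 60 N. Pads are 20 mm wide; open, the fingers measure 115 mm over their backs; the gripper's body (75 mm by 178 mm) begins 61 mm behind the grasp point.
Start: joints at [1.264, 0.423, 1.63, -0, 1.089, -0.019], TCP at [177.37, 599.287, 239.675] pointing down, gripper open.
Joint ranges: [-3, 3], [-0.9, 2.11], [0.09, 2.58], [-1.31, 4.45], [0.11, 2.69], [-2.54, 2.54]. Speed limits (rad/s): [2.39, 2.39, 3.01, 3.14, 3.14, 3.14].

INTERFACE

Orientations are given as a rotation vector (axis times angle).
In Python, from workcell import get_obs, get_image, camera_model, close_job, look_for, outline_of, pinpoint, tip_extent gives the robot as it stands.
- The arm moves only by the shell command python3 -m jog 'ROWS'. ROWS is text: rows parted by semicolons, each of 7 numbers parted by spaces: the shift along the tool's x, y, z as a fraction of full scale, then the turn, a rotation vector about the tool's x, y, z as a fraction of full scale, then the closure, from -1 (fully open) to 1 (shut). A call has 1 to 8 rows; each row is the pose to reach, as a shift and turn from the pose commanded when the call began, along the tool's axes at that moment; what a row does not reach only later rows make up. Full scale, the value 1, is 0.2 m for a shift and 30 degrees for a turn. A row lasts 1/10 s, in which the tool goes at most 50 mm and 8.59 degrees, less where a joint would pass 70% of its speed; a pose out of reach is approached as far as the arm can. A call with a number of a shift or a turn outside -1 to 1 is refused whole. A call with a gripper value outside its range is refused whole. The fingers move at their own pace and stop on an object; the grip force is fixed at half the most. Time passes only in rows, so rows that repeat a pose let the fingers close. It gives the time, the measured TCP pose, the force, the opening and the grip force at its end, in the units of the state.
- get_obs(): the state, without advancing time (a new reading comes with each control period).
- get_image(name): name is "scene" or "top" or "wrist"; returns the picture (400x640x3 uint8, red, green, blue); there is no depth.
- camera_model(name): a dict with "fx", "fy", "cx", "cy" (pixels), "origin" and "orientation" of the camera in the world; the wrist camera has in their place "tool_from_camera" (4x4, takes a point from camera to tool coordinates, whose origin is the TCP and whose axes are the flange's). Camera axes: x right, y down, z forward; pixel columns grow to the right and rows downward; lengths in mm; the calibration is good to about 2 mm. A picture is of the moment at which its call begins: read the wrist's pose just before it. camera_model takes no time and is no camera call.
- close_job(): hands the job in; it is judged then, once.
Trained networks look in the newest picture that a camera, given by its name, has taken for a name from the list of things; names that differ only in an ending like _2 or _b are one class to them, and where a whole thing is asked for, a point or a joint stands for the part that bears it (a point fixed in the world has none). Each returns a list of dicts, best first, with "confidence" (0 to 1); they miss things now and then, are a little off and sometimes report something else, mostly with a low value. They report only what shows in the picture. A call takes as long as a camera call. They do not tell look-alikes from the thing itself.
- look_for(target, camera): "xyz" ([x, y, z] in mm, in the coordinates of the camera as it stood for that picture, good to about 4 mm: the middle of the surface that is visible of it).
- outline_of(target, camera): "mask" (400x640 bool, what is visible of it).
- pinpoint(target, camera): "xyz" ([x, y, z] in mm, in the coordinates of the camera as it stood for that picture, good to about 4 mm: a listed point, or the origin of a listed thing).
The state is a dict: "t": time; "qpos": joint angles; "qvel": joint speeds; "joint_torque": joint torques, N m; "ee_pos": TCP position; "orientation": TCP orientation; "ft_force": force on the tool from outside, world axes, zero at the start; "moment": the same for the moment, N m; "width": finger opening in mm; "grasp_force": force on a finger pad.
Only numpy, scipy, OpenCV 4.12 (cv2) and the standard library are available. Lean on these libraries where they do the work, as an engineer would, in place of code of your own. Each camera call takes 0.05 s, during which the arm holds its last target. There are 200 camera calls.

TASK

Load the serving board with the condiments: stand each of the four glass containers with a coloured cap or lid in the middle of the coaster of its own colour, upright, loading the two tall bottles at the back first and only then the two short jars in front of them. They are glass, so set each down gently without dropping it or knocking any over. Leave the white-lidded jar and the mortar where they are.

Things in the scene. Friction and masses are not known exactly. Their poses are not given: they have to be found in the camera images.
- green_bottle: closed green glass bottle with a paper label and a green cap, loose, 0.17 to 0.35 kg; origin: centre of its underside, z up, round about z. 150 mm tall: body 56 mm across up to 85 mm, sloping shoulder to a 26 mm neck at 113 mm, green cap 32 mm across from 116 to 150 mm above the origin (grip it by the cap)
- yellow_bottle: closed amber glass bottle with a paper label and a yellow cap, loose, 0.17 to 0.35 kg; origin: centre of its underside, z up, round about z. 150 mm tall: body 56 mm across up to 85 mm, sloping shoulder to a 26 mm neck at 113 mm, yellow cap 32 mm across from 116 to 150 mm above the origin (grip it by the cap)
- red_jar: closed short amber glass jar with a paper label and a red lid, loose, 0.11 to 0.23 kg; origin: centre of its underside, z up, round about z. 72 mm tall and 54 mm across all the way up; the lid is the top 20 mm
- blue_jar: closed short clear glass jar with a paper label and a blue lid, loose, 0.11 to 0.23 kg; origin: centre of its underside, z up, round about z. 72 mm tall and 54 mm across all the way up; the lid is the top 20 mm
- green_coaster: flat round green coaster, 72 mm across, 5 mm thick, fixed on the 18 mm thick dark wooden board, in the back row (the row of two farther from the robot); origin: centre of its underside, its top is 5 mm above the origin; neighbouring coasters' centres are 110 mm apart in a square that may be turned by up to 0.3 rad
- yellow_coaster: flat round yellow coaster, 72 mm across, 5 mm thick, fixed on the 18 mm thick dark wooden board, in the back row (the row of two farther from the robot); origin: centre of its underside, its top is 5 mm above the origin
- red_coaster: flat round red coaster, 72 mm across, 5 mm thick, fixed on the 18 mm thick dark wooden board, in the front row (the row of two nearer to the robot); origin: centre of its underside, its top is 5 mm above the origin
- blue_coaster: flat round blue coaster, 72 mm across, 5 mm thick, fixed on the 18 mm thick dark wooden board, in the front row (the row of two nearer to the robot); origin: centre of its underside, its top is 5 mm above the origin
- white_jar: closed short clear glass jar with a paper label and a white lid, loose, 0.11 to 0.23 kg; origin: centre of its underside, z up, round about z. 72 mm tall and 54 mm across all the way up; the lid is the top 20 mm; it stays where it is
- mortar: empty white ceramic mortar, 70 mm tall, 100 mm across its rim, 68 mm across its foot, about 0.9 kg, loose; origin: centre of its underside; it stays where it is
Not all that is in view belongs to the job. Leave any purple look-alike of the red_jar alone.

How it is judged (in metres and radians):
On the way, in this order (a step that is already met when the one before it is completed fails the run):
1. both tall bottles stand released on the coasters of their colours (horizontal distance between green_bottle and green_coaster below 0.012 m and z of green_bottle in the frame of green_coaster between 0.002 and 0.009 m and angle between each of green_bottle, yellow_bottle's own z axis and vertical below 0.1 rad and contact force between each of green_bottle, yellow_bottle and the fingers below 0.1 N and linear speed of each of green_bottle, yellow_bottle below 0.02 m/s and horizontal distance between yellow_bottle and yellow_coaster below 0.012 m and z of yellow_bottle in the frame of yellow_coaster between 0.002 and 0.009 m), for 0.2 s.
2. both short jars stand released on the coasters of their colours (horizontal distance between red_jar and red_coaster below 0.012 m and z of red_jar in the frame of red_coaster between 0.002 and 0.009 m and angle between each of red_jar, blue_jar's own z axis and vertical below 0.1 rad and contact force between each of red_jar, blue_jar and the fingers below 0.1 N and linear speed of each of red_jar, blue_jar below 0.02 m/s and horizontal distance between blue_jar and blue_coaster below 0.012 m and z of blue_jar in the frame of blue_coaster between 0.002 and 0.009 m), for 0.2 s.
At the end, for the whole second after the job is handed in: The green and yellow bottles and the red and blue jars each stand upright (within 0.1 rad), at rest and released, on the coaster of their own colour, their centres within 12 mm of its centre; the white-lidded jar and the mortar are within 20 mm of where they began (all of step 1 and all of step 2 and distance of each of white_jar, mortar from where it was at the start of the episode below 0.02 m); the robot touches nothing.
It fails at once if a short jar is set on a coaster before both tall bottles stand on theirs (((horizontal distance between red_jar and green_coaster below 0.04 m and height (world z) of red_jar below 0.03 m) or (horizontal distance between red_jar and yellow_coaster below 0.04 m and height (world z) of red_jar below 0.03 m) or (horizontal distance between red_jar and red_coaster below 0.04 m and height (world z) of red_jar below 0.03 m) or (horizontal distance between red_jar and blue_coaster below 0.04 m and height (world z) of red_jar below 0.03 m) or (horizontal distance between blue_jar and green_coaster below 0.04 m and height (world z) of blue_jar below 0.03 m) or (horizontal distance between blue_jar and yellow_coaster below 0.04 m and height (world z) of blue_jar below 0.03 m) or (horizontal distance between blue_jar and red_coaster below 0.04 m and height (world z) of blue_jar below 0.03 m) or (horizontal distance between blue_jar and blue_coaster below 0.04 m and height (world z) of blue_jar below 0.03 m)) and (horizontal distance between green_bottle and green_coaster above 0.025 m or horizontal distance between yellow_bottle and yellow_coaster above 0.025 m)).
It fails at once if a bottle or jar tips over (angle between any of green_bottle, yellow_bottle, red_jar, blue_jar, white_jar's own z axis and vertical above 0.6 rad).
It fails at once if a bottle or jar is dropped (falls free from more than 2 cm above its coaster) ((height (world z) of green_bottle above 0.045 m and contact force between green_bottle and anything else below 0.02 N) or (height (world z) of yellow_bottle above 0.045 m and contact force between yellow_bottle and anything else below 0.02 N) or (height (world z) of red_jar above 0.045 m and contact force between red_jar and anything else below 0.02 N) or (height (world z) of blue_jar above 0.045 m and contact force between blue_jar and anything else below 0.02 N)).
It fails at once if the white-lidded jar or the mortar is moved by more than 20 mm (distance of any of white_jar, mortar from where it was at the start of the episode above 0.02 m).
It also fails if it takes over 109 s, if anything falls off the work surface, if the arm or the gripper's body presses on something with over 40 N, if the wrist force passes 120 N, or if a joint passes its speed limit or range.

## Working session

There is one attempt and no reset: what is moved stays moved. The work goes in short steps, Python scripts to look and compute and a shell command to move; the robot and the scene stay as the last step left them, time stands still between calls to the robot, and variables do not carry over. Pictures are saved under pics/ and viewed, at most 14 in all, crops included, and the job is handed in when it is done.

```bash
ls; mkdir -p pics
cat > h.py <<'E'
import numpy as np, cv2
from scipy.spatial.transform import Rotation as R
from workcell import *
def T(cam, obs=None):
    m=camera_model(cam)
    if cam=="wrist":
        o=obs or get_obs(); A=np.eye(4); A[:3,:3]=R.from_rotvec(o["orientation"]).as_matrix(); A[:3,3]=o["ee_pos"]
        return A@np.array(m["tool_from_camera"])
    o=np.array(m["orientation"],float); A=np.eye(4)
    A[:3,:3]=o if o.shape==(3,3) else R.from_rotvec(o).as_matrix(); A[:3,3]=m["origin"]; return A
def w(p,A): return A[:3,:3]@np.array(p)+A[:3,3]
def proj(P,cam,A):
    m=camera_model(cam); c=A[:3,:3].T@(np.array(P)-A[:3,3]); return m["fx"]*c[0]/c[2]+m["cx"], m["fy"]*c[1]/c[2]+m["cy"]
def ray(u,v,z,cam,A):
    m=camera_model(cam); d=A[:3,:3]@np.array([(u-m["cx"])/m["fx"],(v-m["cy"])/m["fy"],1]); return A[:3,3]+d*(z-A[2,3])/d[2]
E
python3 - <<'E'
from h import *
print(camera_model("top"),camera_model("scene"),camera_model("wrist"),get_obs())
for c in("top","scene"):
    im=get_image(c); cv2.imwrite(f"pics/{c}0.png",im[:,:,::-1]); A=T(c)
    for n in "green_bottle yellow_bottle red_jar blue_jar white_jar mortar green_coaster yellow_coaster red_coaster blue_coaster".split():
        for d in pinpoint(n,c)[:3]: p=w(d["xyz"],A); print(c,n,round(d["confidence"],2),p.round(),np.round(proj(p,c,A)))
E
```

```text
pics
{'fx': 461.9511289168448, 'fy': 461.9511289168448, 'cx': 321.37165567281346, 'cy': 202.8758587467731, 'origin': array([ 500.98931398,  -27.2007273 , 1189.70102501]), 'orientation': array([-2.21954996,  2.1594498 , -0.06378297])} {'fx': 491.1596539152948, 'fy': 491.1596539152948, 'cx': 321.32719046397034, 'cy': 191.5008905398233, 'origin': array([1401.20859852, -482.71200958,  779.02421443]), 'orientation': array([-1.95324914, -1.17481164,  0.58710889])} {'fx': 322.9162101469045, 'fy': 322.9162101469045, 'cx': 318.5397102413953, 'cy': 202.34198006931288, 'tool_from_camera': array([[ 1.03080391e-03, -9.65434385e-01, -2.60644174e-01,
         7.13976154e+01],
       [ 9.99999439e-01,  9.31121695e-04,  5.05925112e-04,
        -4.19052242e-01],
       [-2.45746054e-04, -2.60644549e-01,  9.65434803e-01,
        -1.45063847e+02],
       [ 0.00000000e+00,  0.00000000e+00,  0.00000000e+00,
         1.00000000e+00]])} {'t': 0.0, 'qpos': array([ 1.26404972e+00,  4.23824501e-01,  1.63065776e+00, -8.85391754e-07,
        1.08863303e+00, -1.89950716e-02]), 'qvel': array([-0.00011003, -0.00047
[... 1085 characters left out ...]
15.    1.] [238. 209.]
scene green_bottle 0.38 [584. -76.   6.] [311. 221.]
scene yellow_bottle 0.84 [ 604. -218.    2.] [260. 246.]
scene red_jar 0.88 [675. -14.   0.] [352. 237.]
scene red_jar 0.61 [584. -72.   3.] [313. 221.]
scene blue_jar 0.67 [459. -87.  -1.] [286. 197.]
scene white_jar 0.8 [ 426. -341.   -1.] [186. 219.]
scene white_jar 0.68 [456. -86.  -0.] [286. 196.]
scene mortar 0.92 [ 604. -348.    2.] [205. 265.]
scene yellow_coaster 0.55 [607. 185.  17.] [405. 192.]
scene yellow_coaster 0.32 [ 605. -217.    1.] [261. 247.]
scene red_coaster 0.78 [482. 280.  22.] [407. 158.]
scene blue_coaster 0.82 [494. 171.  18.] [377. 171.]
scene blue_coaster 0.67 [591. 295.  19.] [435. 177.]
```

Run:
```python
import cv2
im=cv2.imread("pics/top0.png"); cv2.imwrite("pics/top0b.png",cv2.resize(im[130:310,160:480],None,fx=2.5,fy=2.5,interpolation=cv2.INTER_CUBIC))
```

```text
(no output)
```

View pics/top0b.png

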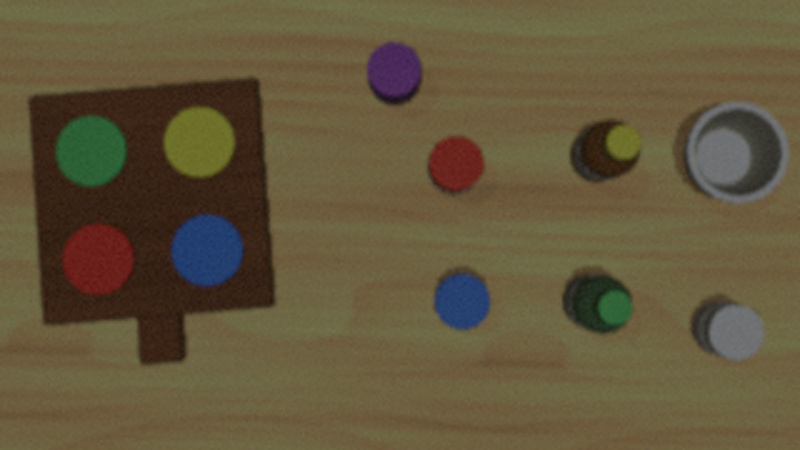

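View pics/scene0.png

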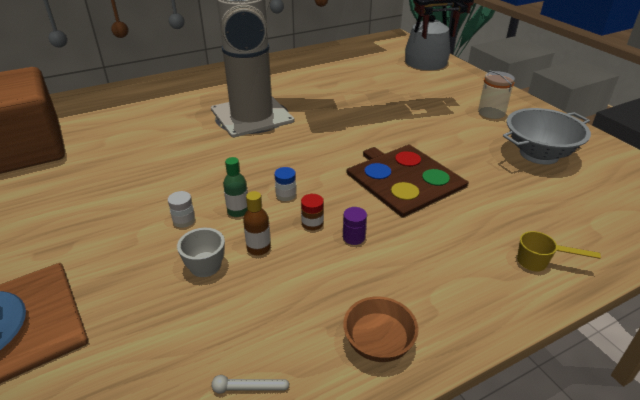

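Top crop (scale 2.5, offset 160,130): the two red_jar candidates are the red lid at crop (456,163) / full (342,195), and the purple lid at crop (395,72) / full (318,159). The first has a red lid on amber glass, so it is the red_jar. The second is the purple look-alike and stays. Coasters: green (91,150), yellow (199,142), red (98,259), blue (207,250). Next I refine the positions by colour segmentation.

```bash
cat >> h.py <<'E'
HUE=dict(green=(45,90),yellow=(24,35),red=(170,6),blue=(100,118))
def blobs(im,col,smin=110,amin=40):
    h=cv2.cvtColor(im,cv2.COLOR_RGB2HSV); a,b=HUE[col]; H=h[:,:,0]
    m=((H>=a)&(H<=b)) if a<b else ((H>=a)|(H<=b)); m=(m&(h[:,:,1]>smin)&(h[:,:,2]>65)).astype(np.uint8)
    m=cv2.morphologyEx(m,cv2.MORPH_OPEN,np.ones((3,3)))
    n,l,s,c=cv2.connectedComponentsWithStats(m); return [(c[i].round(1),s[i][4],s[i][2:4]) for i in range(1,n) if s[i][4]>amin]
E
python3 - <<'E'
from h import *
im=cv2.imread("pics/top0.png")[:,:,::-1].copy(); A=T("top")
for col in HUE:
    for c,a,s in blobs(im,col):
        if not(160<c[0]<480 and 130<c[1]<310): continue
        z=23 if c[0]<270 else (150 if col in("green","yellow") else 72)
        print(col,c,a,s,z,ray(*c,z,"top",A).round(1))
crop=im[185:225,325:365,::-1]; cv2.imwrite("pics/red.png",cv2.resize(im[140:225,290:400,::-1],None,fx=6,fy=6,interpolation=cv2.INTER_CUBIC))
E
```

```text
green [196.  189.9] 610 [27 29] 23 [595.7 294.9  23. ]
green [405.3 252.6] 146 [13 14] 150 [ 457.4 -215.1  150. ]
yellow [239.3 186.4] 648 [29 28] 23 [607.6 185.5  23. ]
yellow [409.1 186.5] 166 [15 14] 150 [ 606.3 -221.2  150. ]
red [341.9 195.2] 357 [21 21] 72 [588.5 -73.1  72. ]
red [198.8 233.3] 659 [29 29] 23 [486.2 283.1  23. ]
blue [242.4 229.7] 630 [28 28] 23 [498.3 173.5  23. ]
blue [344.4 250.1] 348 [20 21] 72 [456.1 -82.4  72. ]
```

View pics/red.png

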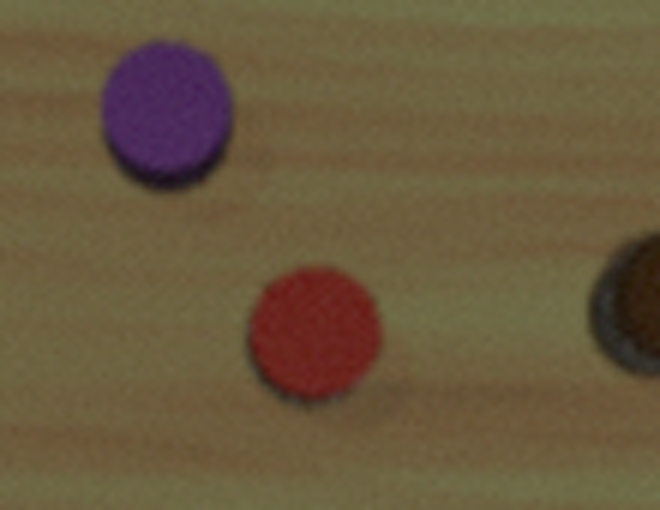

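The red lid, crop (313,332), is confirmed as red_jar, and the purple lid at (167,110) stays put. The coaster square fits with 110 mm sides, turned about 0.11 rad. I'll align the jaws with the board's rows and head for the green bottle.

```bash
cat > go.py <<'E'
import sys; from h import *
# go.py x y z : tool-axis fractions to target from measured pose, board-aligned yaw
o=get_obs(); M=R.from_rotvec(o["orientation"]).as_matrix()
row=np.array([-.108,.994,0]); want=np.c_[np.cross(row,[0,0,-1]),row,[0,0,-1]]
d=M.T@(np.array([float(a) for a in sys.argv[1:4]])-o["ee_pos"])/200
t=R.from_matrix(M.T@want).as_rotvec()/np.radians(30)
print("t",round(o["t"],1),"pos",o["ee_pos"].round(1),"F",o["ft_force"].round(1),"w",round(o["width"],1),"q6",round(o["qpos"][5],2),"| shift",d.round(3),"turn",t.round(3))
E
python3 -m jog '-0.5 -0.5 0 0 0 -0.4 -1;-1 -1 0 0 0 -0.757 -1;-1 -1 0 0 0 -0.757 -1;-1 -1 0 0 0 -0.757 -1;-1 -1 0 0 0 -0.757 -1;-1 -1 0 0 0 -0.757 -1;-1 -1 0 0 0 -0.757 -1;-1 -1 0 0 0 -0.757 -1'; python3 go.py 457.4 -215.1 240
```

```text
t: 1.9
ee_pos: [312.9, 350.6, 240.0]
orientation: [-0.167, 3.137, 0.001]
ft_force: [-0.9, 0.2, 0.4]
width: 87.5
grasp_force: 0.0
t 1.9 pos [312.9 350.6 240. ] F [-0.9  0.2  0.4] w 87.5 q6 -0.86 | shift [-4.180e-01 -2.889e+00 -2.000e-03] turn [ 0.001  0.001 -0.003]
```

```bash
r='python3 -m jog'
python3 -m jog '-0.418 -0.963 0 0 0 0 -1;-0.418 -0.963 0 0 0 0 -1;-0.418 -0.963 0 0 0 0 -1;-0.418 -0.963 0 0 0 0 -1;-0.418 -0.963 0 0 0 0 -1;-0.418 -0.963 0 0 0 0 -1' >/dev/null
python3 -m jog '0 -0.963 0 0 0 0 -1;0 -0.963 0 0 0 0 -1;0 -0.963 0 0 0 0 -1;0 -0.963 0 0 0 0 -1;0 -0.963 0 0 0 0 -1;0 -0.963 0 0 0 0 -1' >/dev/null
python3 -m jog '0 -0.963 0 0 0 0 -1;0 -0.963 0 0 0 0 -1;0 -0.963 0 0 0 0 -1;0 -0.963 0 0 0 0 -1;0 -0.963 0 0 0 0 -1;0 -0.963 0 0 0 0 -1;0 -0.963 0 0 0 0 -1;0 -0.963 0 0 0 0 -1'
python3 go.py 457.4 -215.1 132
python3 - <<'E'
from h import *
A=T("wrist"); im=get_image("wrist"); cv2.imwrite("pics/w1.png",im[:,:,::-1])
print(proj([457,-215,150],"wrist",A))
for n in ("green_bottle","blue_jar"):
    for d in pinpoint(n,"wrist")[:2]: print(n,round(d["confidence"],2),w(d["xyz"],A).round())
E
```

```text
t: 3.9
ee_pos: [458.3, -212.5, 239.6]
orientation: [0.175, -3.136, -0.001]
ft_force: [-0.1, 0.9, 0.2]
width: 87.8
grasp_force: 0.0
t 3.9 pos [ 458.3 -212.5  239.6] F [-0.1  0.9  0.2] w 87.8 q6 -2.14 | shift [ 0.006 -0.013  0.538] turn [ 0.001 -0.001  0.006]
(np.float64(315.5426854850149), np.float64(210.78273251140564))
green_bottle 0.72 [ 457. -217.    2.]
blue_jar 0.9 [452. -82.  -0.]
```

View pics/w1.png

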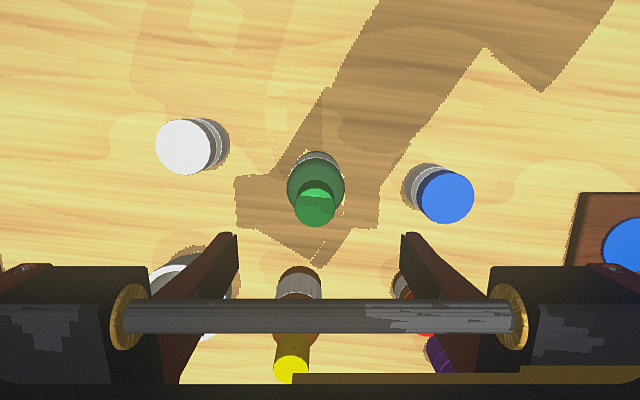

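The wrist view shows the green cap at (315,207), where I predicted (315,211), between the fingers. Descending and gripping.

```bash
python3 -m jog '0.005 -0.013 0.2 0 0 0 -1;0.005 -0.013 0.35 0 0 0 -1;0.005 -0.013 0.45 0 0 0 -1;0.005 -0.013 0.538 0 0 0 -1;0.005 -0.013 0.538 0 0 0 -1;0.005 -0.013 0.538 0 0 0 -1' 
python3 -m jog '0 0 0 0 0 0 0;0 0 0 0 0 0 0.4;0 0 0 0 0 0 1;0 0 0 0 0 0 1;0 0 0 0 0 0 1;0 0 0 0 0 0 1;0 0 0 0 0 0 1;0 0 0 0 0 0 1'
python3 go.py 457.4 -215.1 132
```

```text
t: 4.65
ee_pos: [457.5, -217.1, 132.3]
orientation: [0.171, -3.137, -0.0]
ft_force: [-0.3, 1.0, 0.2]
width: 88.3
grasp_force: 0.0
t: 5.45
ee_pos: [457.3, -217.3, 132.0]
orientation: [0.17, -3.137, -0.0]
ft_force: [1.1, 0.1, -0.1]
width: 31.8
grasp_force: 30.0
t 5.5 pos [ 457.3 -217.3  132. ] F [ 1.1  0.1 -0.1] w 31.8 q6 -2.15 | shift [-0.002  0.011 -0.   ] turn [ 0.    -0.     0.001]
```

```bash
python3 -m jog '0 0 -0.05 0 0 0 1;0 0 -0.2 0 0 0 1;0 0 -0.35 0 0 0 1;0 0 -0.5 0 0 0 1;0 0 -0.55 0 0 0 1;0 0 -0.55 0 0 0 1'
python3 go.py 595.7 294.9 242
```

```text
t: 6.05
ee_pos: [458.1, -217.6, 243.5]
orientation: [-0.17, 3.134, -0.003]
ft_force: [1.0, 0.3, -2.1]
width: 31.6
grasp_force: 30.0
t 6.0 pos [ 458.1 -217.6  243.5] F [ 1.   0.3 -2.1] w 31.6 q6 -2.15 | shift [-0.962  2.473  0.006] turn [-0.003  0.005  0.001]
```

```bash
python3 -m jog '-0.04 0.1 0 0 0 0 1;-0.11 0.28 0 0 0 0 1;-0.18 0.46 0 0 0 0 1;-0.25 0.64 0 0 0 0 1;-0.32 0.82 0 0 0 0 1;-0.32 0.82 0 0 0 0 1' >/dev/null
python3 -m jog '-0.04 0.1 0 0 0 0 1;-0.11 0.28 0 0 0 0 1;-0.18 0.46 0 0 0 0 1;-0.25 0.64 0 0 0 0 1;-0.32 0.82 0 0 0 0 1;-0.32 0.82 0 0 0 0 1' >/dev/null
python3 -m jog '-0.04 0.1 0 0 0 0 1;-0.11 0.28 0 0 0 0 1;-0.18 0.46 0 0 0 0 1;-0.25 0.64 0 0 0 0 1;-0.32 0.83 0 0 0 0 1;-0.32 0.83 0 0 0 0 1;-0.32 0.83 0 0 0 0 1;-0.32 0.83 0 0 0 0 1' 
python3 go.py 595.7 294.9 160
python3 - <<'E'
from h import *
A=T("wrist"); im=get_image("wrist"); cv2.imwrite("pics/w2.png",im[:,:,::-1])
for n,P in dict(green=(595.7,294.9,23),yellow=(607.6,185.5,23),red=(486.2,283.1,23),blue=(498.3,173.5,23)).items():
    print(n,np.round(proj(P,"wrist",A),1),[ (c,a,ray(*c,23,"wrist",A).round(1)) for c,a,s in blobs(im,n,110,150)])
E
```

```text
t: 8.05
ee_pos: [594.1, 292.7, 240.8]
orientation: [0.169, -3.135, 0.002]
ft_force: [-0.1, -1.1, -2.1]
width: 31.6
grasp_force: 30.0
t 8.1 pos [594.1 292.7 240.8] F [-0.1 -1.1 -2.1] w 31.6 q6 -1.24 | shift [-0.01   0.011  0.404] turn [-0.002 -0.004 -0.001]
green [320.7 182. ] [(array([322.2, 162.5]), np.int32(1044), array([573.3, 294.2,  23. ])), (array([317.8, 264.3]), np.int32(4315), array([698.3, 302.7,  23. ]))]
yellow [224.5 181.9] [(array([224.5, 180.3]), np.int32(2723), array([605.7, 185.4,  23. ]))]
red [321.   79.6] [(array([320.9,  76.2]), np.int32(3843), array([482.9, 282.6,  23. ]))]
blue [216.7  79.7] [(array([217.1,  76.6]), np.int32(3787), array([495.2, 173.9,  23. ]))]
```

View pics/w2.png

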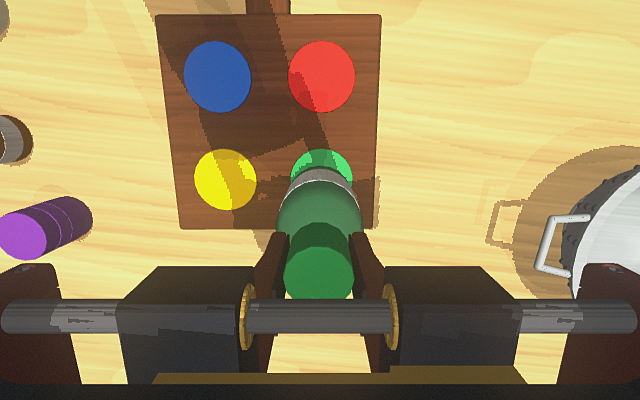

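The wrist view shows the bottle hanging over the green coaster (320,165), with the other coasters within 3 mm of the map. Lowering to just above contact.

```bash
python3 -m jog '0 0.01 0.1 0 0 0 1;0 0.01 0.22 0 0 0 1;0 0.01 0.32 0 0 0 1;0 0.01 0.38 0 0 0 1;0 0.01 0.41 0 0 0 1;0 0.01 0.425 0 0 0 1;0 0.01 0.425 0 0 0 1;0 0.01 0.425 0 0 0 1'
python3 -m jog '0 0 0.005 0 0 0 1;0 0 0.01 0 0 0 1;0 0 0.01 0 0 0 1'
python3 go.py 594.5 294.9 155
```

```text
t: 8.9
ee_pos: [595.1, 296.8, 158.0]
orientation: [-0.17, 3.136, 0.001]
ft_force: [0.1, 0.4, -1.2]
width: 31.6
grasp_force: 30.0
t: 9.2
ee_pos: [594.5, 296.7, 155.2]
orientation: [-0.171, 3.137, 0.0]
ft_force: [0.1, -0.4, -1.5]
width: 31.9
grasp_force: 30.0
t 9.2 pos [594.5 296.7 155.2] F [ 0.1 -0.4 -1.5] w 31.9 q6 -1.23 | shift [ 0.001 -0.009  0.001] turn [0.    0.    0.001]
```

```bash
python3 -m jog '0 -0.006 0 0 0 0 1;0 -0.006 0.004 0 0 0 1;0 -0.006 0.004 0 0 0 1;0 -0.006 0.004 0 0 0 1'
python3 -m jog '0 0 0.004 0 0 0 1;0 0 0.004 0 0 0 1;0 0 0.004 0 0 0 1'
```

```text
t: 9.6
ee_pos: [595.0, 295.6, 155.0]
orientation: [-0.171, 3.136, 0.0]
ft_force: [-0.9, -0.4, 4.9]
width: 31.3
grasp_force: 30.0
t: 9.9
ee_pos: [595.2, 295.9, 154.8]
orientation: [-0.17, 3.135, 0.001]
ft_force: [-2.1, 0.1, 7.7]
width: 31.4
grasp_force: 30.0
```

Contact is clear: the vertical force went from -2 to +8 N. Releasing and rising.

```bash
python3 -m jog '0 0 -0.003 0 0 0 1;0 0 -0.003 0 0 0 0.3;0 0 -0.003 0 0 0 0;0 0 -0.003 0 0 0 -0.5;0 0 -0.003 0 0 0 -1;0 0 -0.003 0 0 0 -1;0 0 -0.003 0 0 0 -1;0 0 -0.003 0 0 0 -1'
python3 -m jog '0 0 -0.1 0 0 0 -1;0 0 -0.25 0 0 0 -1;0 0 -0.4 0 0 0 -1;0 0 -0.45 0 0 0 -1;0 0 -0.45 0 0 0 -1;0 0 -0.45 0 0 0 -1'
python3 go.py 606.3 -221.2 242
python3 - <<'E'
from h import *
A=T("top"); im=get_image("top")
print([(c,a,ray(*c,173,"top",A).round(1)) for c,a,s in blobs(im,"green") if 150<c[0]<260])
A=T("wrist"); im=get_image("wrist"); 
print([(c,a,ray(*c,173,"wrist",A).round(1)) for c,a,s in blobs(im,"green")])
E
```

```text
t: 10.7
ee_pos: [594.6, 295.4, 153.9]
orientation: [0.17, -3.137, 0.0]
ft_force: [0.4, -0.4, -0.1]
width: 76.5
grasp_force: 0.0
t: 11.3
ee_pos: [594.0, 295.1, 242.9]
orientation: [0.17, -3.136, 0.001]
ft_force: [0.3, 0.1, -0.8]
width: 88.0
grasp_force: 0.0
t 11.3 pos [594.  295.1 242.9] F [ 0.3  0.1 -0.8] w 88.0 q6 -1.24 | shift [ 0.219 -2.573  0.006] turn [-0.001 -0.003  0.001]
[(array([206.2, 195.4]), np.int32(51), array([572. , 230.5, 173. ]))]
[(array([316.3, 161.1]), np.int32(595), array([552. , 288.7, 173. ])), (array([320.2, 216.6]), np.int32(1604), array([590.2, 295.6, 173. ]))]
```

The green bottle stands within about 3 mm of centre. On to the yellow bottle.

```bash
python3 -m jog '0.03 -0.2 0 0 0 0 -1;0.05 -0.42 0 0 0 0 -1;0.07 -0.64 0 0 0 0 -1;0.073 -0.858 0 0 0 0 -1;0.073 -0.858 0 0 0 0 -1' >/dev/null
python3 -m jog '0.03 -0.2 0 0 0 0 -1;0.05 -0.42 0 0 0 0 -1;0.07 -0.64 0 0 0 0 -1;0.073 -0.858 0 0 0 0 -1;0.073 -0.858 0 0 0 0 -1' >/dev/null
python3 -m jog '0.03 -0.2 0 0 0 0 -1;0.05 -0.42 0 0 0 0 -1;0.07 -0.64 0 0 0 0 -1;0.073 -0.858 0 0 0 0 -1;0.073 -0.858 0 0 0 0 -1;0.073 -0.858 0 0 0 0 -1;0.073 -0.858 0 0 0 0 -1' >/dev/null
python3 go.py 606.3 -221.2 132
python3 - <<'E'
from h import *
A=T("top"); im=get_image("top")
print([(c,a,ray(*c,173,"top",A).round(1)) for c,a,s in blobs(im,"green") if 150<c[0]<260])
A=T("wrist"); im=get_image("wrist"); 
print([(c,a,ray(*c,150,"wrist",A).round(1)) for c,a,s in blobs(im,"yellow")])
E
```

```text
t 13.1 pos [ 606.8 -219.2  243.3] F [0.1 0.8 0.1] w 88.1 q6 -2.05 | shift [ 0.003 -0.01   0.556] turn [ 0.002 -0.002  0.003]
[(array([177.6, 184.5]), np.int32(147), array([594.4, 294.7, 173. ])), (array([202.7, 198.1]), np.int32(77), array([565.8, 237.9, 173. ]))]
[(array([316.5, 192.3]), np.int32(181), array([ 592.1, -222.3,  150. ])), (array([634.1, 219.9]), np.int32(417), array([586.6,  25.6, 150. ]))]
```

```bash
python3 -m jog '0.003 -0.009 0.2 0 0 0 -1;0.003 -0.009 0.35 0 0 0 -1;0.003 -0.009 0.45 0 0 0 -1;0.003 -0.009 0.55 0 0 0 -1;0.003 -0.009 0.55 0 0 0 -1;0.003 -0.009 0.55 0 0 0 -1' 
python3 -m jog '0 0 0 0 0 0 0;0 0 0 0 0 0 0.4;0 0 0 0 0 0 1;0 0 0 0 0 0 1;0 0 0 0 0 0 1;0 0 0 0 0 0 1;0 0 0 0 0 0 1;0 0 0 0 0 0 1'
python3 go.py 606.3 -221.2 132
```

```text
t: 13.8
ee_pos: [606.7, -222.0, 134.3]
orientation: [0.172, -3.136, -0.0]
ft_force: [0.4, 0.6, 0.1]
width: 87.7
grasp_force: 0.0
t: 14.6
ee_pos: [606.4, -222.9, 133.9]
orientation: [0.17, -3.137, -0.0]
ft_force: [-0.9, 0.1, 0.5]
width: 31.3
grasp_force: 29.9
t 14.6 pos [ 606.4 -222.9  133.9] F [-0.9  0.1  0.5] w 31.3 q6 -2.05 | shift [-0.001  0.008  0.01 ] turn [ 0.    -0.     0.001]
```

```bash
python3 -m jog '0 0 -0.05 0 0 0 1;0 0 -0.2 0 0 0 1;0 0 -0.35 0 0 0 1;0 0 -0.5 0 0 0 1;0 0 -0.55 0 0 0 1;0 0 -0.55 0 0 0 1'
python3 -m jog '-0.02 0.1 0 0 0 0 1;-0.03 0.25 0 0 0 0 1;-0.05 0.4 0 0 0 0 1;-0.06 0.55 0 0 0 0 1;-0.075 0.676 0 0 0 0 1;-0.075 0.676 0 0 0 0 1' >/dev/null
python3 -m jog '-0.02 0.1 0 0 0 0 1;-0.03 0.25 0 0 0 0 1;-0.05 0.4 0 0 0 0 1;-0.06 0.55 0 0 0 0 1;-0.075 0.676 0 0 0 0 1;-0.075 0.676 0 0 0 0 1' >/dev/null
python3 -m jog '-0.02 0.1 0 0 0 0 1;-0.03 0.25 0 0 0 0 1;-0.05 0.4 0 0 0 0 1;-0.06 0.55 0 0 0 0 1;-0.075 0.676 0 0 0 0 1;-0.075 0.676 0 0 0 0 1;-0.075 0.676 0 0 0 0 1;-0.075 0.676 0 0 0 0 1' >/dev/null
python3 go.py 607 185.5 157
```

```text
t: 15.2
ee_pos: [607.2, -223.3, 245.7]
orientation: [-0.17, 3.134, -0.002]
ft_force: [-0.9, -0.2, -3.4]
width: 31.4
grasp_force: 29.9
t 17.2 pos [607.1 183.7 243.3] F [ 0.2 -0.2 -2.9] w 31.8 q6 -1.4 | shift [-0.001  0.009  0.431] turn [-0.001 -0.003 -0.001]
```

```bash
python3 -m jog '0 0.004 0.1 0 0 0 1;0 0.004 0.22 0 0 0 1;0 0.004 0.32 0 0 0 1;0 0.004 0.38 0 0 0 1;0 0.004 0.41 0 0 0 1;0 0.004 0.43 0 0 0 1;0 0.004 0.43 0 0 0 1;0 0.004 0.43 0 0 0 1'
python3 -m jog '0 0 0.003 0 0 0 1;0 0 0.006 0 0 0 1;0 0 0.006 0 0 0 1'
python3 go.py 607 185.5 157
```

```text
t: 18.0
ee_pos: [607.7, 186.0, 158.9]
orientation: [-0.17, 3.136, 0.0]
ft_force: [0.3, -0.3, -2.7]
width: 31.6
grasp_force: 30.0
t: 18.3
ee_pos: [607.2, 186.0, 157.1]
orientation: [-0.171, 3.137, 0.0]
ft_force: [0.1, -0.1, -2.4]
width: 31.4
grasp_force: 30.0
t 18.3 pos [607.2 186.  157.1] F [ 0.1 -0.1 -2.4] w 31.4 q6 -1.4 | shift [ 0.001 -0.002  0.001] turn [0.    0.001 0.001]
```

```bash
python3 -m jog '0 0 0.004 0 0 0 1;0 0 0.004 0 0 0 1;0 0 0.004 0 0 0 1'
python3 -m jog '0 0 0.004 0 0 0 1;0 0 0.004 0 0 0 1;0 0 0.004 0 0 0 1'
```

```text
t: 18.6
ee_pos: [607.6, 186.2, 156.9]
orientation: [-0.171, 3.136, 0.0]
ft_force: [-1.3, 0.6, 5.4]
width: 31.1
grasp_force: 30.0
t: 18.9
ee_pos: [607.9, 186.3, 156.9]
orientation: [-0.17, 3.135, 0.001]
ft_force: [-2.4, 0.5, 11.0]
width: 31.5
grasp_force: 30.0
```

In contact. Releasing, rising, and going to the red jar.

```bash
python3 -m jog '0 0 -0.005 0 0 0 1;0 0 -0.005 0 0 0 0.3;0 0 -0.005 0 0 0 0;0 0 -0.005 0 0 0 -0.5;0 0 -0.005 0 0 0 -1;0 0 -0.005 0 0 0 -1;0 0 -0.005 0 0 0 -1;0 0 -0.005 0 0 0 -1'
python3 -m jog '0 0 -0.1 0 0 0 -1;0 0 -0.25 0 0 0 -1;0 0 -0.4 0 0 0 -1;0 0 -0.45 0 0 0 -1;0 0 -0.45 0 0 0 -1;0 0 -0.45 0 0 0 -1'
python3 go.py 588.5 -73.1 242
```

```text
t: 19.7
ee_pos: [607.2, 185.9, 156.2]
orientation: [0.17, -3.137, 0.0]
ft_force: [-0.0, -0.9, -0.4]
width: 75.8
grasp_force: 0.0
t: 20.3
ee_pos: [606.5, 185.7, 245.1]
orientation: [0.17, -3.136, 0.001]
ft_force: [-1.0, -0.2, -1.1]
width: 88.1
grasp_force: 0.0
t 20.3 pos [606.5 185.7 245.1] F [-1.  -0.2 -1.1] w 88.1 q6 -1.4 | shift [ 0.23  -1.277  0.016] turn [-0.001 -0.003  0.001]
```

```bash
python3 -m jog '0.03 -0.15 0 0 0 0 -1;0.07 -0.35 0 0 0 0 -1;0.1 -0.5 0 0 0 0 -1;0.115 -0.64 0 0 0 0 -1;0.115 -0.64 0 0 0 0 -1' >/dev/null
python3 -m jog '0.03 -0.15 0 0 0 0 -1;0.07 -0.35 0 0 0 0 -1;0.1 -0.5 0 0 0 0 -1;0.115 -0.64 0 0 0 0 -1;0.115 -0.64 0 0 0 0 -1;0.115 -0.64 0 0 0 0 -1;0.115 -0.64 0 0 0 0 -1' >/dev/null
python3 go.py 588.5 -73.1 58
python3 - <<'E'
from h import *
A=T("top"); im=get_image("top"); cv2.imwrite("pics/top3.png",cv2.resize(im[130:310,160:480,::-1],None,fx=2.5,fy=2.5))
for n in("green","yellow"): print(n,[(c,a,ray(*c,173,"top",A).round(1)) for c,a,s in blobs(im,n) if 150<c[0]<260])
A=T("wrist"); im=get_image("wrist"); 
for n in("red","blue"): print(n,[(c,a,ray(*c,72,"wrist",A).round(1)) for c,a,s in blobs(im,n,110,300)])
E
```

```text
t 21.5 pos [589.  -72.3 245.5] F [ 0.  -0.2 -0.9] w 87.8 q6 -1.82 | shift [ 0.002 -0.004  0.937] turn [ 0.001 -0.002  0.002]
green [(array([177.4, 184.4]), np.int32(144), array([594.6, 295.2, 173. ])), (array([203.8, 197.6]), np.int32(61), array([567. , 235.6, 173. ]))]
yellow [(array([175.8,  34.2]), np.int32(247), array([934.5, 314.6, 173. ])), (array([200.2,  60.8]), np.int32(329), array([874.7, 256.9, 173. ])), (array([226.9, 179.9]), np.int32(174), array([607.6, 186.1, 173. ])), (array([244. , 194.1]), np.int32(132), array([577.2, 147.1, 173. ]))]
red [(array([627.8, 124.2]), np.int32(1329), array([493.3, 216. ,  72. ])), (array([317.4, 184.9]), np.int32(2143), array([585.4, -73.8,  72. ]))]
blue [(array([323.2,  40.5]), np.int32(2929), array([452.8, -83.2,  72. ])), (array([548.2, 119.8]), np.int32(3406), array([497.8, 138.7,  72. ]))]
```

View pics/top3.png

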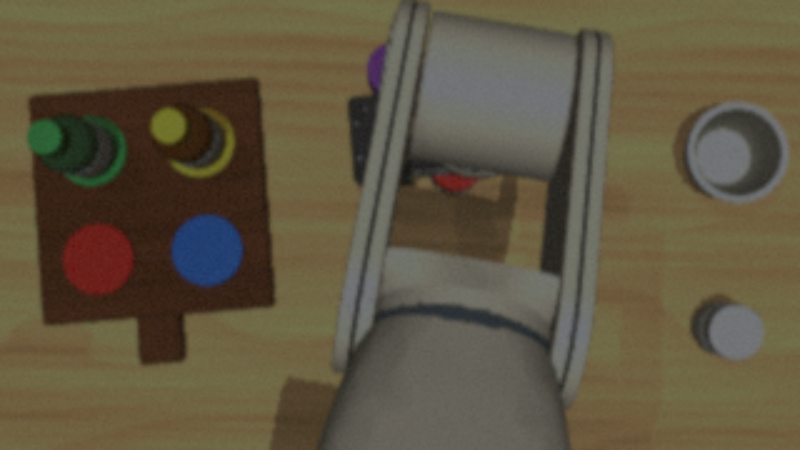

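The top view shows both bottles centred on their coasters, with caps at crop (46,138) and (168,127), so step 1 is met. Gripping the red jar.

```bash
python3 -m jog '0.004 -0.004 0.2 0 0 0 -1;0.004 -0.004 0.42 0 0 0 -1;0.004 -0.004 0.62 0 0 0 -1;0.004 -0.004 0.77 0 0 0 -1;0.004 -0.004 0.87 0 0 0 -1;0.004 -0.004 0.937 0 0 0 -1;0.004 -0.004 0.937 0 0 0 -1;0.004 -0.004 0.937 0 0 0 -1' 
python3 -m jog '0 0 0 0 0 0 -0.2;0 0 0 0 0 0 0;0 0 0 0 0 0 1;0 0 0 0 0 0 1;0 0 0 0 0 0 1;0 0 0 0 0 0 1;0 0 0 0 0 0 1'
python3 go.py 588.5 -73.1 58
python3 -m jog '0 0 -0.05 0 0 0 1;0 0 -0.2 0 0 0 1;0 0 -0.35 0 0 0 1;0 0 -0.5 0 0 0 1;0 0 -0.55 0 0 0 1;0 0 -0.55 0 0 0 1'
python3 go.py 485.5 283.1 168
```

```text
t: 22.4
ee_pos: [589.0, -74.1, 59.4]
orientation: [-0.171, 3.136, -0.0]
ft_force: [0.5, -0.1, 0.4]
width: 88.0
grasp_force: 0.0
t: 23.1
ee_pos: [588.6, -74.4, 59.2]
orientation: [-0.17, 3.137, -0.0]
ft_force: [-1.2, 0.8, 5.5]
width: 53.6
grasp_force: 30.0
t 23.1 pos [588.6 -74.4  59.2] F [-1.2  0.8  5.5] w 53.6 q6 -1.83 | shift [-0.     0.007  0.006] turn [-0.     0.001  0.001]
t: 23.7
ee_pos: [589.3, -74.6, 170.3]
orientation: [-0.17, 3.134, -0.001]
ft_force: [0.3, 0.0, -1.2]
width: 53.9
grasp_force: 30.0
t 23.7 pos [589.3 -74.6 170.3] F [ 0.3  0.  -1.2] w 53.9 q6 -1.83 | shift [0.322 1.834 0.009] turn [-0.002  0.006  0.001]
```

```bash
python3 -m jog '0.06 0.1 0 0 0 0 1;0.15 0.25 0 0 0 0 1;0.24 0.4 0 0 0 0 1;0.32 0.55 0 0 0 0 1;0.322 0.61 0 0 0 0 1;0.322 0.61 0 0 0 0 1' >/dev/null
python3 -m jog '0 0.1 0 0 0 0 1;0 0.25 0 0 0 0 1;0 0.4 0 0 0 0 1;0 0.55 0 0 0 0 1;0 0.61 0 0 0 0 1;0 0.61 0 0 0 0 1' >/dev/null
python3 -m jog '0 0.1 0 0 0 0 1;0 0.25 0 0 0 0 1;0 0.4 0 0 0 0 1;0 0.55 0 0 0 0 1;0 0.612 0 0 0 0 1;0 0.612 0 0 0 0 1;0 0.612 0 0 0 0 1;0 0.612 0 0 0 0 1'
python3 go.py 485.5 283.1 82
```

```text
t: 25.7
ee_pos: [484.9, 281.3, 168.7]
orientation: [0.169, -3.137, 0.001]
ft_force: [0.3, -0.5, -1.5]
width: 53.6
grasp_force: 30.0
t 25.7 pos [484.9 281.3 168.7] F [ 0.3 -0.5 -1.5] w 53.6 q6 -1.17 | shift [-0.004  0.009  0.433] turn [-0.001 -0.001 -0.002]
```

```bash
python3 -m jog '-0.002 0.004 0.1 0 0 0 1;-0.002 0.004 0.22 0 0 0 1;-0.002 0.004 0.32 0 0 0 1;-0.002 0.004 0.38 0 0 0 1;-0.002 0.004 0.41 0 0 0 1;-0.002 0.004 0.43 0 0 0 1;-0.002 0.004 0.43 0 0 0 1;-0.002 0.004 0.43 0 0 0 1'
python3 -m jog '0 0 0.003 0 0 0 1;0 0 0.006 0 0 0 1;0 0 0.006 0 0 0 1'
python3 go.py 485.5 283.1 82
```

```text
t: 26.5
ee_pos: [485.5, 283.9, 83.5]
orientation: [-0.17, 3.136, 0.001]
ft_force: [-1.2, -0.1, -0.7]
width: 53.7
grasp_force: 30.0
t: 26.8
ee_pos: [485.4, 283.9, 82.2]
orientation: [-0.171, 3.136, 0.001]
ft_force: [-1.2, -0.1, 2.5]
width: 53.9
grasp_force: 30.0
t 26.8 pos [485.4 283.9  82.2] F [-1.2 -0.1  2.5] w 53.9 q6 -1.17 | shift [-0.    -0.004  0.001] turn [0.001 0.002 0.001]
```

```bash
python3 -m jog '0 0 0.002 0 0 0 1;0 0 0.002 0 0 0 1;0 0 0 0 0 0 0.2;0 0 0 0 0 0 0;0 0 0 0 0 0 -0.5;0 0 0 0 0 0 -1;0 0 0 0 0 0 -1;0 0 0 0 0 0 -1'
python3 -m jog '0 0 -0.1 0 0 0 -1;0 0 -0.3 0 0 0 -1;0 0 -0.5 0 0 0 -1;0 0 -0.7 0 0 0 -1;0 0 -0.8 0 0 0 -1;0 0 -0.8 0 0 0 -1'
python3 go.py 456.1 -82.4 242
```

```text
t: 27.6
ee_pos: [485.0, 283.6, 81.5]
orientation: [0.17, -3.137, 0.0]
ft_force: [-0.3, 1.2, 0.2]
width: 81.9
grasp_force: 0.0
t: 28.2
ee_pos: [486.7, 284.6, 244.9]
orientation: [-0.17, 3.131, 0.004]
ft_force: [-0.6, 0.5, -0.7]
width: 87.7
grasp_force: 0.0
t 28.2 pos [486.7 284.6 244.9] F [-0.6  0.5 -0.7] w 87.7 q6 -1.17 | shift [ 0.351 -1.807  0.008] turn [0.005 0.011 0.001]
```

```bash
python3 -m jog '0.03 -0.15 0 0 0 0 -1;0.08 -0.38 0 0 0 0 -1;0.11 -0.55 0 0 0 0 -1;0.117 -0.602 0 0 0 0 -1;0.117 -0.602 0 0 0 0 -1' >/dev/null
python3 -m jog '0.03 -0.15 0 0 0 0 -1;0.08 -0.38 0 0 0 0 -1;0.11 -0.55 0 0 0 0 -1;0.117 -0.602 0 0 0 0 -1;0.117 -0.602 0 0 0 0 -1' >/dev/null
python3 -m jog '0.03 -0.15 0 0 0 0 -1;0.08 -0.38 0 0 0 0 -1;0.11 -0.55 0 0 0 0 -1;0.117 -0.602 0 0 0 0 -1;0.117 -0.602 0 0 0 0 -1;0.117 -0.602 0 0 0 0 -1;0.117 -0.602 0 0 0 0 -1' >/dev/null
python3 go.py 456.1 -82.4 58
python3 - <<'E'
from h import *
A=T("top"); im=get_image("top")
for n,z in(("green",173),("yellow",173),("red",95)): print(n,[(c,a,ray(*c,z,"top",A).round(1)) for c,a,s in blobs(im,n) if 150<c[0]<260 and c[1]>150])
A=T("wrist"); im=get_image("wrist"); 
for n in("blue",): print(n,[(c,a,ray(*c,72,"wrist",A).round(1)) for c,a,s in blobs(im,n,110,300)])
E
```

```text
t 29.9 pos [454.7 -81.5 241.5] F [ 0.4 -0.6 -0.6] w 87.9 q6 -1.88 | shift [-0.007 -0.006  0.918] turn [ 0.001 -0.     0.004]
green [(array([177.5, 184.4]), np.int32(148), array([594.6, 295. , 173. ])), (array([205.1, 197. ]), np.int32(49), array([568.4, 232.7, 173. ]))]
yellow [(array([226.9, 180. ]), np.int32(172), array([607.4, 186.1, 173. ])), (array([244.5, 194. ]), np.int32(128), array([577.4, 146. , 173. ]))]
red [(array([195. , 233.6]), np.int32(616), array([486.2, 272.9,  95. ]))]
blue [(array([317.3, 186.6]), np.int32(2153), array([452. , -83.2,  72. ])), (array([525.3, 235.2]), np.int32(2650), array([479.3, 137. ,  72. ]))]
```

```bash
python3 -m jog '-0.005 -0.004 0.2 0 0 0 -1;-0.005 -0.004 0.42 0 0 0 -1;-0.005 -0.004 0.62 0 0 0 -1;-0.005 -0.004 0.77 0 0 0 -1;-0.005 -0.004 0.87 0 0 0 -1;-0.005 -0.004 0.918 0 0 0 -1;-0.005 -0.004 0.918 0 0 0 -1;-0.005 -0.004 0.918 0 0 0 -1' 
python3 -m jog '0 0 0 0 0 0 -0.2;0 0 0 0 0 0 0;0 0 0 0 0 0 1;0 0 0 0 0 0 1;0 0 0 0 0 0 1;0 0 0 0 0 0 1;0 0 0 0 0 0 1'
python3 go.py 456.1 -82.4 58
python3 -m jog '0 0 -0.05 0 0 0 1;0 0 -0.2 0 0 0 1;0 0 -0.35 0 0 0 1;0 0 -0.5 0 0 0 1;0 0 -0.55 0 0 0 1;0 0 -0.55 0 0 0 1'
python3 go.py 497.5 173.5 168
```

```text
t: 30.8
ee_pos: [456.1, -83.6, 58.7]
orientation: [-0.171, 3.136, -0.0]
ft_force: [0.2, 0.9, 0.7]
width: 87.7
grasp_force: 0.0
t: 31.5
ee_pos: [455.6, -83.7, 58.4]
orientation: [-0.17, 3.137, -0.0]
ft_force: [-1.1, 1.1, 5.8]
width: 53.2
grasp_force: 30.0
t 31.5 pos [455.6 -83.7  58.4] F [-1.1  1.1  5.8] w 53.2 q6 -1.89 | shift [-0.003  0.006  0.002] turn [-0.  0.  0.]
t: 32.1
ee_pos: [456.3, -83.9, 169.4]
orientation: [-0.17, 3.134, -0.001]
ft_force: [-0.2, -0.2, -1.4]
width: 53.7
grasp_force: 30.0
t 32.1 pos [456.3 -83.9 169.4] F [-0.2 -0.2 -1.4] w 53.7 q6 -1.89 | shift [-0.344  1.257  0.007] turn [-0.002  0.006  0.001]
```

```bash
python3 -m jog '-0.03 0.1 0 0 0 0 1;-0.07 0.25 0 0 0 0 1;-0.11 0.4 0 0 0 0 1;-0.15 0.55 0 0 0 0 1;-0.172 0.627 0 0 0 0 1;-0.172 0.627 0 0 0 0 1' >/dev/null
python3 -m jog '-0.03 0.1 0 0 0 0 1;-0.07 0.25 0 0 0 0 1;-0.11 0.4 0 0 0 0 1;-0.15 0.55 0 0 0 0 1;-0.172 0.627 0 0 0 0 1;-0.172 0.627 0 0 0 0 1;-0.172 0.627 0 0 0 0 1;-0.172 0.627 0 0 0 0 1' >/dev/null
python3 go.py 497.5 173.5 82
python3 - <<'E'
from h import *
im=get_image("wrist"); cv2.imwrite("pics/w4.png",im[:,:,::-1])
E
```

```text
t 33.5 pos [496.2 171.7 167.7] F [ 0.2  0.2 -2. ] w 53.6 q6 -1.37 | shift [-0.008  0.008  0.428] turn [-0.001 -0.002 -0.001]
```

View pics/w4.png

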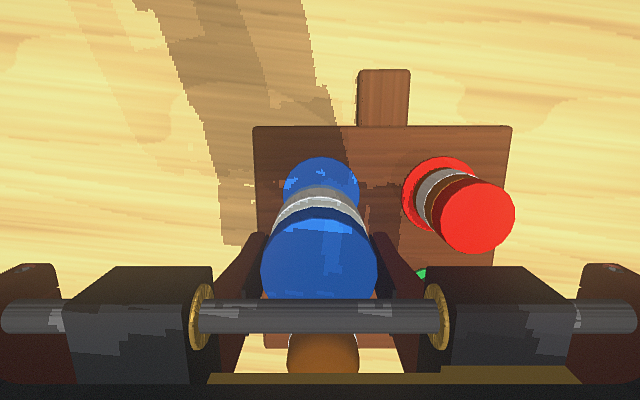

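The wrist view shows the blue jar over the blue coaster (320,180) and the red jar upright on red (475,215). Lowering.

```bash
python3 -m jog '-0.005 0.003 0.1 0 0 0 1;-0.005 0.003 0.22 0 0 0 1;-0.005 0.003 0.32 0 0 0 1;-0.005 0.003 0.38 0 0 0 1;-0.005 0.003 0.41 0 0 0 1;-0.005 0.003 0.43 0 0 0 1;-0.005 0.003 0.43 0 0 0 1;-0.005 0.003 0.43 0 0 0 1'
python3 -m jog '0 0 0.003 0 0 0 1;0 0 0.006 0 0 0 1;0 0 0.006 0 0 0 1'
python3 go.py 497.5 173.5 82
```

```text
t: 34.35
ee_pos: [498.1, 173.9, 82.7]
orientation: [-0.17, 3.136, 0.0]
ft_force: [-0.8, -0.4, -1.5]
width: 53.6
grasp_force: 30.0
t: 34.65
ee_pos: [498.0, 174.0, 81.4]
orientation: [-0.171, 3.136, 0.0]
ft_force: [-0.7, -0.1, 2.3]
width: 53.4
grasp_force: 30.0
t 34.6 pos [498.  174.   81.4] F [-0.7 -0.1  2.3] w 53.4 q6 -1.37 | shift [ 0.003 -0.002 -0.003] turn [0.    0.002 0.001]
```

Touching. Releasing, rising, then moving clear (-y) to check from above.

```bash
python3 -m jog '0 0 0.002 0 0 0 1;0 0 0.002 0 0 0 1;0 0 0 0 0 0 0.2;0 0 0 0 0 0 0;0 0 0 0 0 0 -0.5;0 0 0 0 0 0 -1;0 0 0 0 0 0 -1;0 0 0 0 0 0 -1'
python3 -m jog '0 0 -0.1 0 0 0 -1;0 0 -0.3 0 0 0 -1;0 0 -0.5 0 0 0 -1;0 0 -0.7 0 0 0 -1;0 0 -0.85 0 0 0 -1;0 0 -0.85 0 0 0 -1'
python3 -m jog '0 -0.2 0 0 0 0 -1;0 -0.45 0 0 0 0 -1;0 -0.7 0 0 0 0 -1;0 -0.9 0 0 0 0 -1;0 -1 0 0 0 0 -1;0 -1 0 0 0 0 -1;0 -1 0 0 0 0 -1' >/dev/null
python3 - <<'E'
from h import *
A=T("top"); im=get_image("top"); cv2.imwrite("pics/top5.png",cv2.resize(im[150:270,160:280,::-1],None,fx=5,fy=5,interpolation=cv2.INTER_CUBIC))
for n,c in (("red_jar",(486,283)),("blue_jar",(498,173.5)),("green_bottle",(596,295)),("yellow_bottle",(607.5,185.5)),("white_jar",(435,-350)),("mortar",(606,-345))):
    print(n,[(round(d["confidence"],2),w(d["xyz"],A).round()) for d in pinpoint(n,"top")[:2]],np.round(proj((*c,95),"top",A),1))
E
```

```text
t: 35.45
ee_pos: [497.5, 173.7, 80.7]
orientation: [0.17, -3.137, 0.0]
ft_force: [-0.9, -0.3, 0.1]
width: 82.1
grasp_force: 0.0
t: 36.05
ee_pos: [500.0, 174.5, 255.2]
orientation: [-0.17, 3.129, 0.003]
ft_force: [0.2, 0.4, -0.0]
width: 87.6
grasp_force: 0.0
red_jar [(0.88, array([679.,  -9.,   3.])), (0.77, array([484., 282.,  24.]))] [190.7 233.6]
blue_jar [(0.93, array([499., 169.,  22.]))] [237.2 229.7]
green_bottle [(0.95, array([596., 298.,  28.]))] [187.7 187.1]
yellow_bottle [(0.92, array([609., 184.,  27.])), (0.18, array([495., 175.,  16.]))] [233.9 183.6]
white_jar [(0.65, array([ 434., -349.,    4.]))] [458.3 262.7]
mortar [(0.57, array([ 608., -345.,    5.]))] [456.8 190.3]
```

View pics/top5.png

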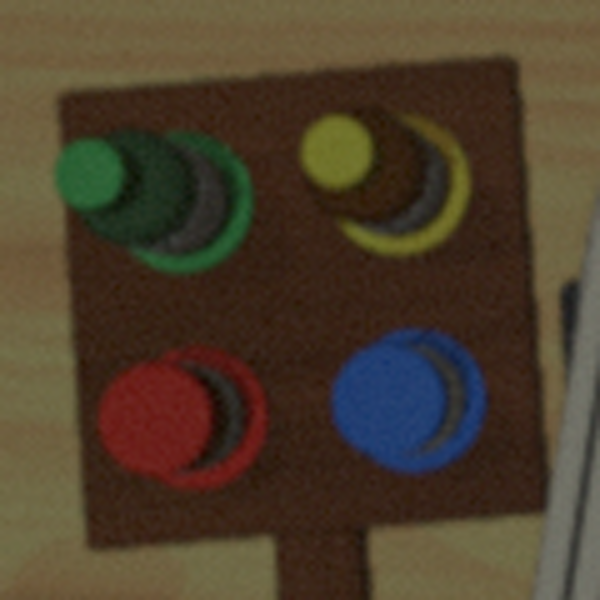

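All four stand centred. The red lid is at full-frame (191,233.6) against an expected (190.7,233.6), and the blue at (237.8,229.6) against (237.2,229.7). Handing in.

```bash
python3 -c "
from workcell import *
print(close_job())"
```

```text
the job is handed in; nothing more can be done
None
```

The job is handed in at about 36 s: both bottles, then both jars, stand upright and released, each within about 3 mm of its coaster's centre by the camera; the white-lidded jar and mortar read as unmoved, and the hand-in returned no verdict.

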